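Refit the griddle's control knob and tug-test it

TASK

Put the loose control knob back on the griddle's bare spindle and press it fully home until it snaps on and sits flush, gently, with no more than about 35 N. Then prove that it holds: pull it straight up with about 12 N (at least 9, at most 15) for a full second without drawing it off. Leave the knob on its spindle, sitting down on the shelf, let go of it, and do not disturb the bowl, the bottle or the spatula.

Things in the scene. Friction and masses are not known exactly. Their poses are not given: they have to be found in the camera images.
- knob: Loose black control knob, about 60 g: upright block with rounded ends, 46 mm long (its x), 34 mm wide between two flat sides (its y), 40 mm tall, with a thin foot flange 49 mm across, 6 mm high, that the fingers cannot feel. White line on top along +x. Origin: centre of the underside, z up. Starts upright on the table. Grip the flat sides about 27 mm above the underside. May end at any yaw.
- knob_bore (a point): Mouth of the round bore in the knob's underside, at the same point as the knob's origin: 14 mm wide over the first 8 mm (the lip), then a wider chamber, 22 mm across, up to 24 mm above the underside.
- spindle: Bare upright steel spindle on the griddle's control shelf (fixed): post 10 mm thick, tip tapered. Origin on its axis at the shelf's level, z up. The post stands 20 to 23 mm above the shelf, set differently each time (not measured). On its +x and -x sides a sprung nub, widest 9 mm below the tip, stands out to 9.5 mm from the axis. Home, knob origin = spindle origin. May swap places with the fitted knob.
- spindle_foot (a point): Same point as the spindle's origin. A knob lowered over the post meets the nubs with its underside 15 to 18 mm above the shelf; pushing past takes 7 to 13 N; past 3 to 6 mm it snaps down, and home it lies flat on the shelf. Pulled up it has 1.5 to 4.5 mm of free play (as the post is set), then the nubs catch it and yield roughly 0.1 mm per N; above about 20 N it comes off.
- fitted_knob: A knob of the same shape and size, already fitted on the control shelf (fixed), 140 mm from the spindle. Origin at the centre of its underside, on the shelf top.
- griddle: Stainless countertop griddle (fixed), 340 mm (its x) by 440 mm (its y). Origin on the table under its centre, z up. Its part from y = -220 to -106 mm is the flat control shelf, 100 mm above the table, with spindle and fitted knob at y = -165 mm, x = -70 and +70 mm (either way round). Beyond y = -106 mm: hot plate with a splash rim up to 140 mm above the table.
- bowl: White bowl, 110 mm across, 55 mm tall, origin at the centre of its underside. Leave alone.
- bottle: Yellow bottle with a white cap, 60 mm across, 170 mm tall, origin at the centre of its underside. Leave alone.
- spatula: Spatula lying on the table. Leave alone.
Mind the look-alikes: they are no part of the job. What is shaped like the knob but turquoise is not meant.

How it is judged:
By the outcome, as a careful person would: the job done as asked, in the order asked, and still so for the second after the job is handed in, with the robot touching nothing.
It also fails if it takes over 54 s, if anything falls off the work surface, if the arm or the gripper's body presses on something with over 40 N, if the wrist force passes 120 N, or if a joint passes its speed limit or range.

ROBOT

A 7-joint arm with a two-finger parallel gripper is mounted at the origin on the work surface. World frame = base frame: x ahead of the robot, y to its left, z up, the work surface at z = 0. Lengths are in m, angles in rad, forces in N, time in s.
With the tool pointing down it reaches from about 0.4 to 0.85 m from the base axis. Payload 10.4 kg.
Tool frame: the origin (TCP) lies on the front face of the gripper's body, between the roots of the fingers; the fingertips stand 70 mm ahead of it and the grasp point (between the pads) lies 51 mm ahead of it (grasp_offset is the distance from the TCP to the grasp point, in m); z points along the fingers, y is the direction in which the jaws open and shut (so a half turn about z gives the same grasp; the last joint's range is limited). The gripper opens to 87 mm and grips with 3 to 60 N. Pads are 19 mm wide; open, the fingers measure 117 mm over their backs; the gripper's body (75 mm by 190 mm) begins 51 mm behind the grasp point.
Start: joints at [1.201, 0.332, -0.065, 1.46, 0.022, 1.35, -0.088], TCP at [0.212, -0.588, 0.292] pointing down, gripper open.
Joint ranges: [-2.6, 2.6], [-0.5, 2.12], [-1.47, 1.34], [0.16, 2.42], [-1.27, 4.41], [0.06, 2.06], [-2.6, 2.6]. Speed limits (rad/s): [2.22, 2.22, 2.79, 2.79, 3.14, 3.14, 3.14].

INTERFACE

Orientations are given as a unit quaternion [x, y, z, w].
In Python, from bench import * gives the robot as it stands. The module is installed in compiled form; this text tells all that it offers.
- The arm moves only by the tool arm_command, never from a script. Its argument "commands" is a list of rows, each a list of 3 entries, a list of its own where there are three numbers: the opening in per cent of the stroke, from 0 (shut) to 100 (fully open), then the shift along the tool's x, y, z in m, then the turn, a rotation vector about the tool's x, y, z in rad. A call has exactly 10 rows; each row is the pose to reach, as a shift and turn from the pose commanded when the call began, along the tool's axes at that moment; what a row does not reach only later rows make up. A row lasts 1/12 s, in which the tool goes at most 41.7 mm and 7.16 degrees, less where a joint would pass 70% of its speed; a pose out of reach is approached as far as the arm can. A call with a gripper value outside its range is refused whole. The fingers move at their own pace and stop on an object; "squeeze" is the grip in N (left out, the last holds). Time passes only in rows, so rows that repeat a pose let the fingers close, or fill a call up. It gives the time, the measured TCP pose, the force and the opening at its end, in the units of the state.
- read_state(): the state, without advancing time (a new reading comes with each control period).
- camera(name): name is "side" or "top" or "wrist"; returns a dict with "pixels" (420x560x3 uint8, red, green, blue), "fx", "fy", "cx", "cy" (pixels), "rvec" (rotation vector, rad) and "tvec" (3), from world to camera coordinates, as OpenCV has them; the wrist camera has in their place "mount" (4x4, takes a point from camera to tool coordinates, whose origin is the TCP and whose axes are the flange's). Camera axes: x right, y down, z forward; pixel columns grow to the right and rows downward; lengths in m; the calibration is good to about 2 mm. A picture is of the moment at which its call begins: read the wrist's pose just before it. There is no depth.
- close_job(): hands the job in, once; it reports no verdict.
The state is a dict: "time": time; "joint_positions": joint angles; "joint_vel": joint speeds; "joint_torque": joint torques, N m; "ee_pos": TCP position; "eef_rot": TCP orientation; "ft_force": force on the tool from outside, world axes, zero at the start; "torque": the same for the moment, N m; "width": finger opening in m.
Only numpy, scipy, OpenCV 4.12 (cv2) and the standard library are available. Lean on these libraries where they do the work, as an engineer would, in place of code of your own. Each camera call takes 0.05 s, during which the arm holds its last target.

## Working session

There is one attempt and no reset: what is moved stays moved. The work goes in short steps, Python scripts to look and compute and a tool call to move; the robot and the scene stay as the last step left them, time stands still between calls to the robot, and variables do not carry over. Pictures are saved under pics/ and viewed, and the job is handed in when it is done.

Besides the shell and the picture viewer there is one more tool, called after "Emit:" as a command line: name --argument value ..., lists and objects as JSON in quotes. arm_command: Moves the arm, as the interface text tells. Its arguments: {"type":"object","properties":{"commands":{"type":"array","items":{"type":"array"}},"squeeze":{"type":"number"}},"required":["commands"]}

```bash
mkdir -p pics
python3 - <<'E'
from bench import *
import cv2
s=read_state(); print({k:(v if not hasattr(v,'round') else v) for k,v in s.items()})
for n in ("side","top","wrist"):
    c=camera(n); cv2.imwrite(f"pics/{n}0.png",cv2.cvtColor(c["pixels"],cv2.COLOR_RGB2BGR))
    print(n,{k:v for k,v in c.items() if k!="pixels"})
E
```

```text
{'time': 0.0, 'joint_positions': array([ 1.20143026,  0.33291283, -0.06470521,  1.46095435,  0.02159934,
        1.34990722, -0.08850407]), 'joint_vel': array([ 8.62220518e-05, -1.08217484e-03,  2.05274264e-06, -9.25756519e-05,
       -9.65555749e-04,  2.54630567e-04, -6.41540508e-04]), 'joint_torque': array([ 5.73586731e-04, -6.23251605e+01,  2.49020860e-02, -3.89902925e+01,
       -6.13761367e-02,  3.96398990e-02,  1.13788838e-04]), 'ee_pos': array([ 0.21231227, -0.58751996,  0.29142208]), 'eef_rot': array([ 9.85004612e-01,  1.72526412e-01, -1.60872275e-04, -7.25479508e-04]), 'ft_force': array([-0.25226306, -0.87020333, -0.50806796]), 'torque': array([ 0.02600815,  0.04033045, -0.02964237]), 'width': 0.08734250198478358}
side {'fx': 487.59519708512704, 'fy': 487.59519708512704, 'cx': 278.5308374406197, 'cy': 203.50278497054614, 'rvec': array([ 0.2650021 , -2.66551974,  1.49571588]), 'tvec': array([0.55521101, 0.18802821, 1.13794567])}
top {'fx': 457.74087113457426, 'fy': 457.74087113457426, 'cx': 275.2447696688812, 'cy': 214.0571194623948, 'rvec': array([ 2.21945034, -2.15645806,  0.08570951]), 'tvec': array([-0.12911173,  0.58846421,  1.13001015])}
wrist {'fx': 335.33856516611286, 'fy': 335.33856516611286, 'cx': 277.4166046878835, 'cy': 206.48406800000987, 'mount': array([[-6.61496186e-04, -9.57831012e-01, -2.87331368e-01,
         7.89585604e-02],
       [ 9.99999745e-01, -7.10458342e-04,  6.61362358e-05,
         8.45003002e-04],
       [-2.67484305e-04, -2.87331251e-01,  9.57831238e-01,
        -9.19806780e-02],
       [ 0.00000000e+00,  0.00000000e+00,  0.00000000e+00,
         1.00000000e+00]])}
```

View pics/top0.png

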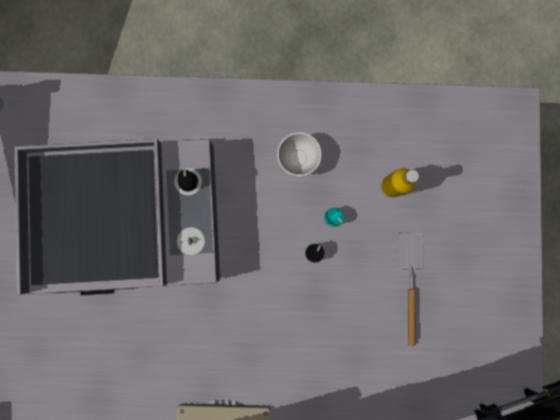

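View pics/side0.png

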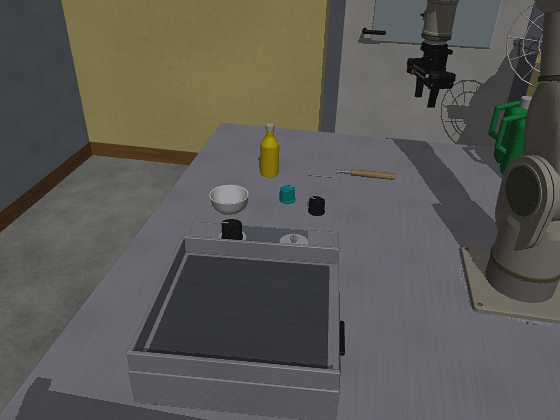

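View pics/wrist0.png

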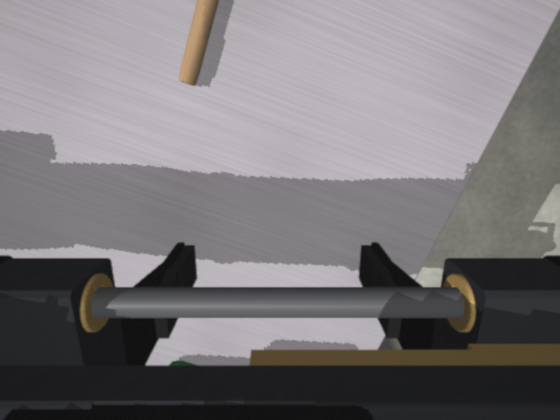

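The top view shows the black knob at (315,253), the turquoise decoy at (334,217), the bare spindle at (191,241) and the fitted knob at (187,181). The griddle is at the left. In the side view the knob is at (316,206) and the spindle at (294,240).

```bash
cat > h.py <<'E'
from bench import *
import cv2, numpy as np
from scipy.spatial.transform import Rotation as R
def cam(n):
    s=read_state(); c=camera(n); 
    c["s"]=s
    if n=="wrist":
        T=np.eye(4);T[:3,:3]=R.from_quat(s["eef_rot"]).as_matrix();T[:3,3]=s["ee_pos"]
        c["T"]=T@np.array(c["mount"])
    else:
        M=np.eye(4);M[:3,:3]=cv2.Rodrigues(c["rvec"])[0];M[:3,3]=c["tvec"]
        c["T"]=np.linalg.inv(M)
    return c
def ray(c,u,v):
    d=c["T"][:3,:3]@np.array([(u-c["cx"])/c["fx"],(v-c["cy"])/c["fy"],1]); return c["T"][:3,3],d
def plane(c,u,v,z):
    o,d=ray(c,u,v); return o+d*(z-o[2])/d[2]
def proj(c,p):
    q=np.linalg.inv(c["T"])@np.append(p,1); return c["cx"]+c["fx"]*q[0]/q[2],c["cy"]+c["fy"]*q[1]/q[2]
def two(c1,p1,c2,p2):
    o1,d1=ray(c1,*p1);o2,d2=ray(c2,*p2)
    A=np.stack([d1,-d2],1);t=np.linalg.lstsq(A,o2-o1,rcond=None)[0]
    a=o1+t[0]*d1;b=o2+t[1]*d2
    return (a+b)/2,np.linalg.norm(a-b)
def save(c,n,crop=None,s=1):
    im=cv2.cvtColor(c["pixels"],cv2.COLOR_RGB2BGR)
    if crop: x0,y0,x1,y1=crop; im=im[y0:y1,x0:x1]
    if s!=1: im=cv2.resize(im,None,fx=s,fy=s,interpolation=cv2.INTER_CUBIC)
    cv2.imwrite("pics/"+n,im)
E
python3 - <<'E'
from h import *
np.set_printoptions(precision=4,suppress=True)
t=cam("top");s=cam("side")
save(t,"t1.png",(160,130,360,280),4);save(s,"s1.png",(190,170,350,260),5)
print("knob top",plane(t,315,253,.03),two(t,(315,253),s,(316,206)))
print("spindle",plane(t,191,241,.1),two(t,(191,241),s,(294,241)))
print("fitted",plane(t,187,181,.14),two(t,(187,181),s,(231,225)))
print("corners",[plane(t,*p,.1) for p in((210,140),(216,281))])
E
```

```text
knob top [ 0.4973 -0.2135  0.03  ] (array([ 0.4975, -0.2147,  0.0171]), np.float64(0.0008055856520579748))
spindle [0.5177 0.0828 0.1   ] (array([0.517 , 0.0823, 0.1023]), np.float64(0.0012073756186332884))
fitted [0.6526 0.0905 0.14  ] (array([0.6561, 0.0925, 0.1315]), np.float64(0.00455966413813432))
corners [array([0.7576, 0.0478, 0.1   ]), array([0.4269, 0.0211, 0.1   ])]
```

View pics/t1.png

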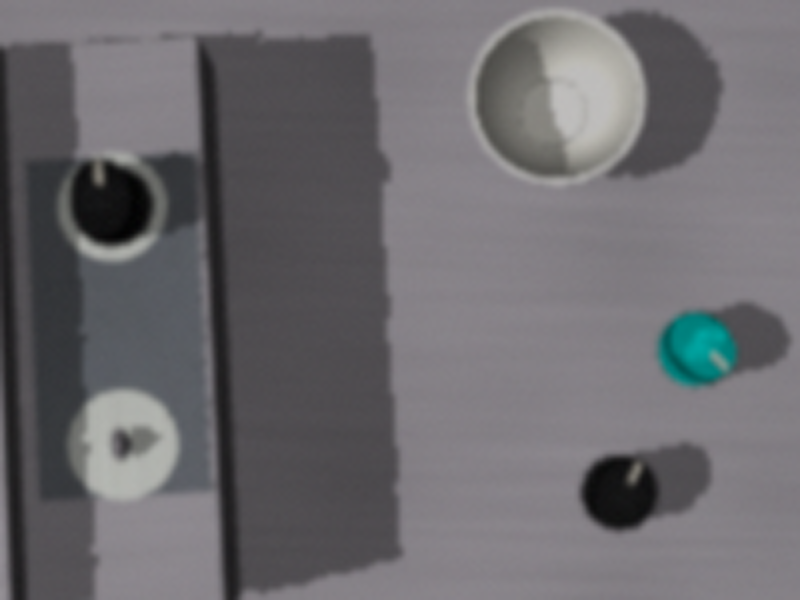

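View pics/s1.png

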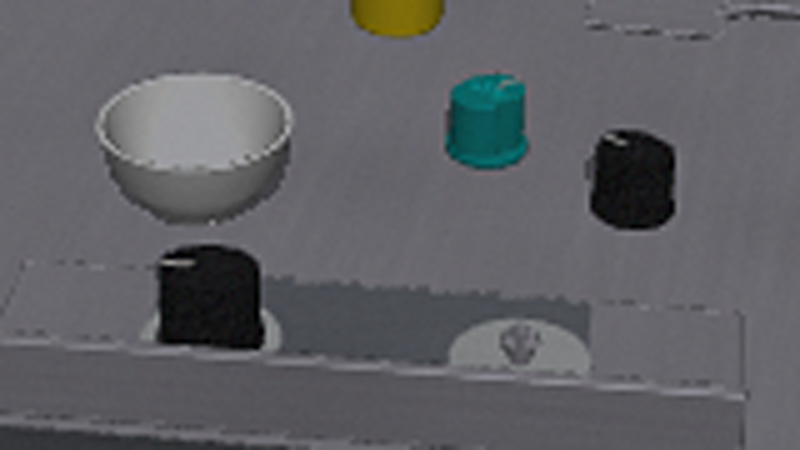

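```bash
cat >> h.py <<'E'
np.set_printoptions(precision=4,suppress=True)
def togo(pos,xyaw_deg):
    "shift and turn in tool axes from the measured pose to tool-down pose with tool x at yaw"
    s=read_state(); Rc=R.from_quat(s["eef_rot"]); a=np.radians(xyaw_deg)
    X=np.array([np.cos(a),np.sin(a),0]);Z=np.array([0,0,-1.]);Rt=R.from_matrix(np.stack([X,np.cross(Z,X),Z],1))
    print("shift",Rc.inv().apply(np.array(pos)-s["ee_pos"]),"turn",(Rc.inv()*Rt).as_rotvec(),"t",s["time"])
E
python3 - <<'E'
from h import *
t=cam("top");s=cam("side")
for n,c,z in(("top",t,None),("side",s,None)):
    im=c["pixels"].astype(int);m=((im.max(2)<45)).astype(np.uint8)
    k,l,st,ce=cv2.connectedComponentsWithStats(m)
    for i in range(1,k):
        if 150<st[i,4]<2500: print(n,st[i],ce[i])
a=plane(t,160+632/4,130+482/4,.04);b=plane(t,160+639/4,130+462/4,.04)
print("line yaw",np.degrees(np.arctan2(*(b-a)[1::-1])),a,b)
# white disc
im=cv2.cvtColor(t["pixels"],cv2.COLOR_RGB2HSV)[195:290,165:225] if 0 else None
togo([.497,-.2135,.25],147)
E
```

```text
top [158 142   8 142 337] [161.7003 212.7685]
top [211 144   8 136 343] [214.519  211.2974]
top [  19  151   13  142 1090] [ 23.2945 221.2385]
top [  29  157   15  128 1484] [ 35.6422 220.0438]
top [178 171  20  20 293] [187.2867 180.7611]
top [306 245  18  17 224] [314.2232 253.1339]
top [ 475  381   85   39 1569] [528.1816 406.6278]
side [ 407   41   49   66 1688] [431.7156  70.4538]
side [516  56  16  22 179] [522.4637  67.0503]
side [507  73  21  30 313] [517.4217  89.0096]
side [494 120  24  55 416] [505.9111 145.5553]
side [ 505  166   35   51 1329] [521.7833 190.7329]
side [308 196  17  20 280] [316.2607 205.9143]
side [222 219  21  21 379] [231.8364 229.5172]
side [486 245  25  39 265] [493.1849 266.717 ]
side [340 321   5  35 153] [341.7843 338.2484]
side [147 349 180  20 547] [237.3601 358.3784]
line yaw -18.066007760293193 [ 0.5037 -0.2198  0.04  ] [ 0.5161 -0.2239  0.04  ]
shift [ 0.3948 -0.2552  0.0421] turn [-0.0002 -0.0003 -2.2188] t 0.35
```

Emit:
arm_command --commands '[[100,[0.036,-0.023,0.004],[0,0,-0.12]],[100,[0.072,-0.046,0.008],[0,0,-0.24]],[100,[0.108,-0.07,0.012],[0,0,-0.36]],[100,[0.144,-0.093,0.016],[0,0,-0.48]],[100,[0.18,-0.116,0.02],[0,0,-0.6]],[100,[0.216,-0.14,0.024],[0,0,-0.72]],[100,[0.252,-0.163,0.028],[0,0,-0.84]],[100,[0.288,-0.186,0.032],[0,0,-0.96]],[100,[0.324,-0.21,0.036],[0,0,-1.08]],[100,[0.36,-0.233,0.04],[0,0,-1.2]]]'

```text
time: 1.18
ee_pos: [0.4642, -0.2556, 0.2537]
eef_rot: [0.714, 0.701, -0.0, 0.0]
ft_force: [1.0, -1.2, -0.5]
width: 0.0872
```

Run:
```python
from h import *
s=read_state();print(s["ee_pos"],s["eef_rot"],s["joint_positions"])
togo([.497,-.2135,.25],155)
```

```text
[ 0.4642 -0.2556  0.2537] [ 0.7135  0.7006 -0.      0.0004] [ 0.837   0.1819 -0.4655  1.7451  0.0866  1.234   0.3313]
shift [0.0427 0.0321 0.0037] turn [ 0.0001  0.0009 -1.1528] t 1.1833
```

Emit:
arm_command --commands '[[100,[0.005,0.004,0],[0,0,-0.12]],[100,[0.01,0.008,0],[0,0,-0.24]],[100,[0.015,0.012,0],[0,0,-0.36]],[100,[0.02,0.016,0],[0,0,-0.48]],[100,[0.025,0.02,0],[0,0,-0.6]],[100,[0.03,0.024,0],[0,0,-0.72]],[100,[0.035,0.028,0],[0,0,-0.84]],[100,[0.04,0.032,0],[0,0,-0.96]],[100,[0.04,0.032,0],[0,0,-1.08]],[100,[0.04,0.032,0],[0,0,-1.15]]]'

```text
time: 2.02
ee_pos: [0.4965, -0.2178, 0.2536]
eef_rot: [0.217, 0.976, 0.0, 0.0]
ft_force: [-0.2, -0.1, 0.6]
width: 0.087
```

Run:
```python
from h import *
s=read_state();print(s["ee_pos"],s["eef_rot"],s["joint_positions"])
w=cam("wrist");save(w,"w2.png",(140,60,420,340),2);save(w,"w2full.png");np.save("w2T.npy",w["T"])
```

```text
[ 0.4965 -0.2178  0.2536] [0.2169 0.9762 0.     0.0001] [ 0.867   0.2306 -0.6121  1.7081  0.1389  1.2465  1.3565]
```

View pics/w2.png

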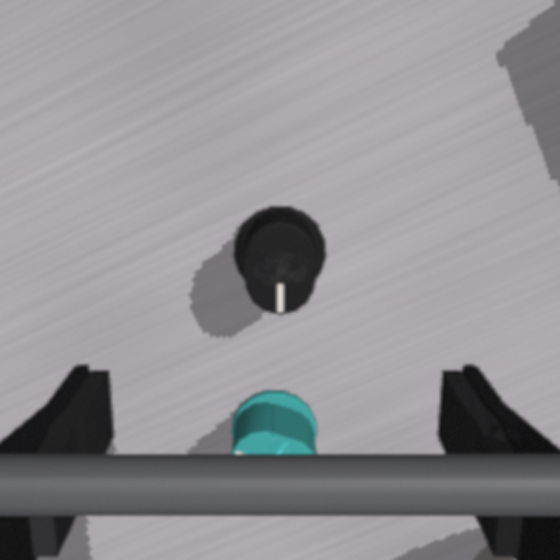

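Run:
```python
from h import *
w=cam("wrist");s=w["s"]
Rc=R.from_quat(s["eef_rot"]);f=lambda p:(Rc.inv().apply(p-s["ee_pos"]))
im=w["pixels"].astype(int);m=(im.max(2)<50)
for r in range(155,225,4):
    xs=np.where(m[r,230:330])[0]; print(r,(xs.min()+230,xs.max()+230) if len(xs) else None, end="; ")
col=m[140:240,270:290]; 
for c in(270,280,286):
    ys=np.where(m[140:230,c])[0]+140; print(c,ys.min(),ys.max())
print("far flange",f(plane(w,280,163.0,.003)),"near top end",f(plane(w,280,217,.04)))
print("flange L/R",f(plane(w,140+117.5,185,.004)),f(plane(w,140+162.5,185,.004)))
print("turq",f(plane(w,140+137,60+200,0.0)),f(plane(w,140+117,60+225,0.04)))
print(f(plane(w,280,200,.04)),f(plane(w,280,216,.04)))
```

```text
155 None; 159 None; 163 None; 167 (np.int64(268), np.int64(291)); 171 (np.int64(264), np.int64(295)); 175 (np.int64(261), np.int64(298)); 179 (np.int64(259), np.int64(300)); 183 (np.int64(258), np.int64(301)); 187 (np.int64(258), np.int64(301)); 191 (np.int64(259), np.int64(300)); 195 (np.int64(260), np.int64(299)); 199 (np.int64(263), np.int64(296)); 203 (np.int64(264), np.int64(295)); 207 (np.int64(266), np.int64(294)); 211 (np.int64(269), np.int64(291)); 215 None; 219 None; 223 None; 270 166 212
280 164 200
286 165 214
far flange [0.0222 0.0019 0.2505] near top end [-0.0238  0.0017  0.2135]
flange L/R [-0.0007 -0.0215  0.2495] [-0.0007  0.0254  0.2495]
turq [-0.0885 -0.0013  0.2535] [-0.0972 -0.0217  0.2136]
[-0.0069  0.0017  0.2135] [-0.0228  0.0017  0.2135]
```

The wrist view shows the knob centred at about (280,190), with its white line vertical and so along the tool's x. The turquoise one is 90 mm away and clear of the fingers. I'm descending.

Emit:
arm_command --commands '[[100,[-0.0015,0.0018,0.02],[0,0,0]],[100,[-0.0015,0.0018,0.045],[0,0,0]],[100,[-0.0015,0.0018,0.07],[0,0,0]],[100,[-0.0015,0.0018,0.095],[0,0,0]],[100,[-0.0015,0.0018,0.12],[0,0,0]],[100,[-0.0015,0.0018,0.14],[0,0,0]],[100,[-0.0015,0.0018,0.155],[0,0,0]],[100,[-0.0015,0.0018,0.167],[0,0,0]],[100,[-0.0015,0.0018,0.1755],[0,0,0]],[100,[-0.0015,0.0018,0.1755],[0,0,0]]]'

```text
time: 2.95
ee_pos: [0.4977, -0.2171, 0.0767]
eef_rot: [0.221, 0.975, 0.0, -0.001]
ft_force: [-1.1, -0.2, 0.2]
width: 0.0872
```

Emit:
arm_command --commands '[[70,[0,0,0],[0,0,0]],[50,[0,0,0],[0,0,0]],[40,[0,0,0],[0,0,0]],[30,[0,0,0],[0,0,0]],[20,[0,0,0],[0,0,0]],[20,[0,0,0],[0,0,0]],[20,[0,0,0],[0,0,0]],[20,[0,0,0],[0,0,0]],[20,[0,0,0],[0,0,0]],[20,[0,0,0],[0,0,0]]]' --squeeze 30

```text
time: 3.78
ee_pos: [0.4985, -0.2172, 0.0781]
eef_rot: [0.221, 0.975, -0.0, 0.0]
ft_force: [-0.3, -0.6, 0.8]
width: 0.0338
```

Run:
```python
from h import *
s=read_state();print(s["time"],s["ee_pos"],s["eef_rot"],s["width"],s["ft_force"])
w=cam("wrist");save(w,"w3.png",(140,60,420,340),2)
```

```text
3.7833 [ 0.4985 -0.2172  0.0781] [ 0.2206  0.9754 -0.      0.0001] 0.0337864857507828 [-0.2643 -0.5749  0.7578]
```

View pics/w3.png

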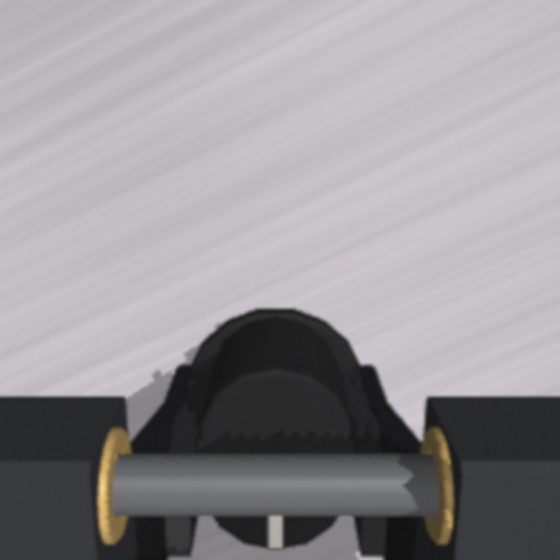

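Run:
```python
from h import *
w=cam("wrist");s=w["s"]
Rc=R.from_quat(s["eef_rot"]);f=lambda p:(Rc.inv().apply(p-s["ee_pos"]))
for z in(.003,.006):print("flange front",f(plane(w,277.5,214.5,z)))
togo([.523,.013,.255],94.6)
```

```text
flange front [ 0.024  -0.0007  0.0751]
flange front [ 0.025  -0.0007  0.0721]
shift [ 0.0769  0.2184 -0.1769] turn [-0.      0.0001  1.0457] t 3.8833
```

Emit:
arm_command --commands '[[20,[0,0,-0.015],[0,0,0]],[20,[0,0,-0.045],[0,0,0]],[20,[0,0,-0.08],[0,0,0]],[20,[0,0,-0.115],[0,0,0.05]],[20,[0.004,0.01,-0.15],[0,0,0.15]],[20,[0.01,0.03,-0.17],[0,0,0.25]],[20,[0.02,0.057,-0.177],[0,0,0.36]],[20,[0.031,0.088,-0.177],[0,0,0.48]],[20,[0.042,0.12,-0.177],[0,0,0.6]],[20,[0.053,0.152,-0.177],[0,0,0.72]]]'

```text
time: 4.72
ee_pos: [0.5158, -0.0565, 0.2553]
eef_rot: [0.552, 0.834, -0.0, 0.0]
ft_force: [-0.1, 0.4, -0.4]
width: 0.0341
```

Run:
```python
from h import *
s=read_state();print(s["ee_pos"],s["width"],s["ft_force"],s["joint_positions"])
togo([.523,.013,.255],94.6)
```

```text
[ 0.5158 -0.0565  0.2553] 0.034122612787315015 [-0.1094  0.3513 -0.3978] [ 0.6102  0.1782 -0.6473  1.762   0.1139  1.2384  0.3353]
shift [0.0611 0.0338 0.0003] turn [0.0004 0.0006 0.3217] t 4.7167
```

Emit:
arm_command --commands '[[20,[0.01,0.006,0],[0,0,0.08]],[20,[0.025,0.014,0],[0,0,0.18]],[20,[0.04,0.022,0],[0,0,0.26]],[20,[0.052,0.028,0],[0,0,0.3]],[20,[0.058,0.032,0],[0,0,0.32]],[20,[0.058,0.032,0],[0,0,0.32]],[20,[0.058,0.032,0],[0,0,0.32]],[20,[0.058,0.032,0],[0,0,0.32]],[20,[0.058,0.032,0],[0,0,0.32]],[20,[0.058,0.032,0],[0,0,0.32]]]'

```text
time: 5.55
ee_pos: [0.5222, 0.0073, 0.255]
eef_rot: [0.675, 0.737, -0.0, 0.0]
ft_force: [-0.2, -0.4, -1.5]
width: 0.0338
```

Run:
```python
from h import *
w=cam("wrist");s=w["s"];print(s["ee_pos"],s["eef_rot"],s["width"],s["ft_force"])
save(w,"w4.png",(140,60,420,340),2);save(w,"w4f.png")
```

```text
[0.5222 0.0073 0.255 ] [ 0.6754  0.7374 -0.0001  0.    ] 0.03377625959189991 [-0.218  -0.3871 -1.4562]
```

View pics/w4.png

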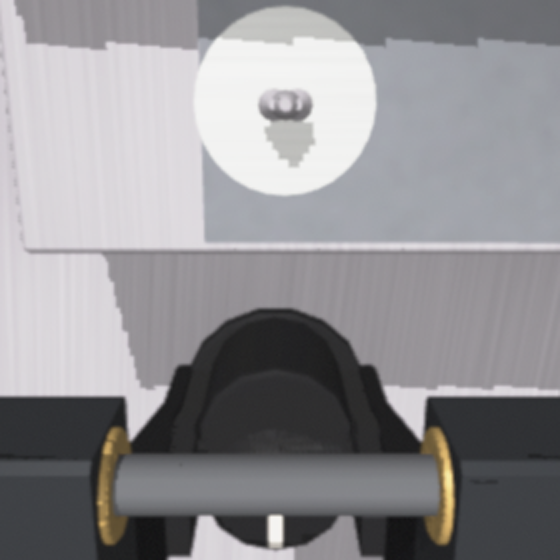

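View pics/w4f.png

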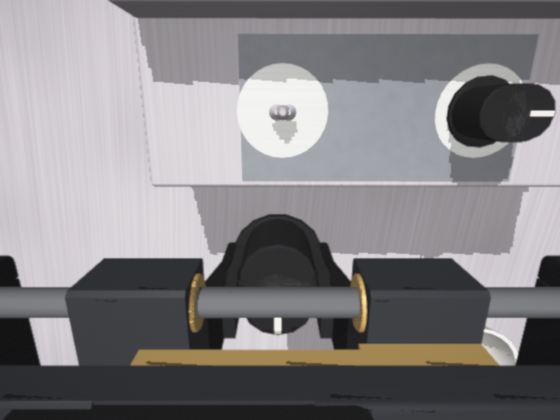

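Run:
```python
from h import *
w=cam("wrist");s=w["s"];T=w["T"]
Rc=R.from_quat(s["eef_rot"]);f=lambda p:(Rc.inv().apply(p-s["ee_pos"]))
hsv=cv2.cvtColor(w["pixels"],cv2.COLOR_RGB2HSV)
im=w["pixels"].astype(int)
m=np.zeros(im.shape[:2],np.uint8)
sub=im[55:165,225:345]; mm=((sub[...,2]-sub[...,0])<-2)|((sub[...,0]-sub[...,2])>3)
for (r,c) in((75,283),(100,260),(130,260),(90,180),(70,345),(110,345)):print(r,c,im[r,c])
for r in (70,90,110,130,150): print(r,im[r,232:246].mean(1).astype(int),im[r,320:334].mean(1).astype(int))
pts=[]
top=plane(w,283,63.5,.1);bot=plane(w,283,157.5,.1);l=plane(w,237,110,.1);r=plane(w,328,110,.1)
print("disc",f(top),f(bot),f(l),f(r)); print("centre",(f(top)+f(bot))/2,(f(l)+f(r))/2)
for z in(.115,.12,.123):print("tip",z,f(plane(w,283,111,z)))
print("flange L/R",f(plane(w,140+95,60+190,s["ee_pos"][2]-.078+.004)),f(plane(w,140+181.5,250,s["ee_pos"][2]-.074)),
 f(plane(w,278,60+154.5,s["ee_pos"][2]-.074)))
save(w,"w5.png",(240,80,330,150),8)
```

```text
75 283 [195 196 193]
100 260 [243 243 242]
130 260 [241 241 241]
90 180 [218 214 218]
70 345 [112 114 118]
110 345 [160 162 169]
70 [151 150 150 150 152 151 142 125 118 118 118 118 119 120] [118 117 117 117 116 117 117 116 116 116 115 116 116 117]
90 [219 219 218 218 219 220 217 198 187 215 236 240 240 240] [239 238 234 215 180 167 167 168 168 168 168 168 168 167]
110 [219 220 218 219 226 238 242 242 242 242 242 242 242 242] [240 239 239 239 239 239 237 223 185 168 167 167 166 167]
130 [220 220 220 219 219 220 220 216 206 224 238 240 241 241] [240 240 236 217 182 170 169 169 169 169 170 169 169 169]
150 [221 221 221 220 219 220 220 221 215 188 169 166 167 168] [167 167 167 166 166 166 167 166 167 166 166 167 167 167]
disc [0.1058 0.004  0.155 ] [0.0417 0.0042 0.155 ] [ 0.0754 -0.0285  0.155 ] [0.0753 0.0359 0.155 ]
centre [0.0738 0.0041 0.155 ] [0.0754 0.0037 0.155 ]
tip 0.115 [0.0749 0.0038 0.14  ]
tip 0.12 [0.075  0.0038 0.135 ]
tip 0.123 [0.075  0.0037 0.132 ]
flange L/R [ 0.004  -0.0228  0.074 ] [0.0039 0.0238 0.074 ] [0.024  0.0004 0.074 ]
```

View pics/w5.png

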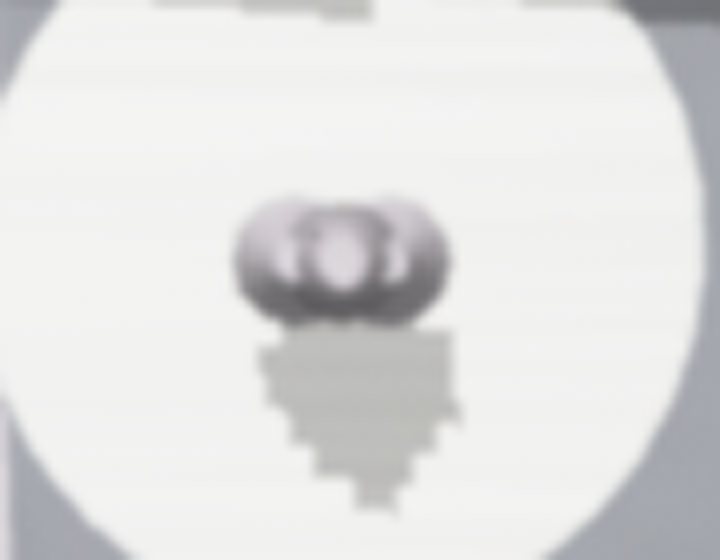

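The wrist view shows the spindle tip at (283,112), its disc around it, and the shelf edge horizontal, so the tool is square to the griddle. I'll measure once more from lower down, with the knob and spindle at nearly the same depth.

Emit:
arm_command --commands '[[20,[0.004,0.001,0.01],[0,0,0]],[20,[0.01,0.002,0.025],[0,0,0]],[20,[0.016,0.003,0.037],[0,0,0]],[20,[0.02,0.003,0.043],[0,0,0]],[20,[0.02,0.003,0.045],[0,0,0]],[20,[0.02,0.003,0.045],[0,0,0]],[20,[0.02,0.003,0.045],[0,0,0]],[20,[0.02,0.003,0.045],[0,0,0]],[20,[0.02,0.003,0.045],[0,0,0]],[20,[0.02,0.003,0.045],[0,0,0]]]'

```text
time: 6.48
ee_pos: [0.5237, 0.028, 0.2105]
eef_rot: [0.675, 0.738, 0.0, 0.0]
ft_force: [-0.2, 0.7, -1.0]
width: 0.034
```

Run:
```python
from h import *
w=cam("wrist");s=w["s"];print(s["ee_pos"],s["eef_rot"],s["width"],s["ft_force"])
save(w,"w6.png",(210,60,350,180),5);save(w,"w6b.png",(210,170,350,290),5)
```

```text
[0.5237 0.028  0.2105] [0.6753 0.7375 0.0002 0.0004] 0.03399391147405942 [-0.2057  0.7108 -0.982 ]
```

View pics/w6.png

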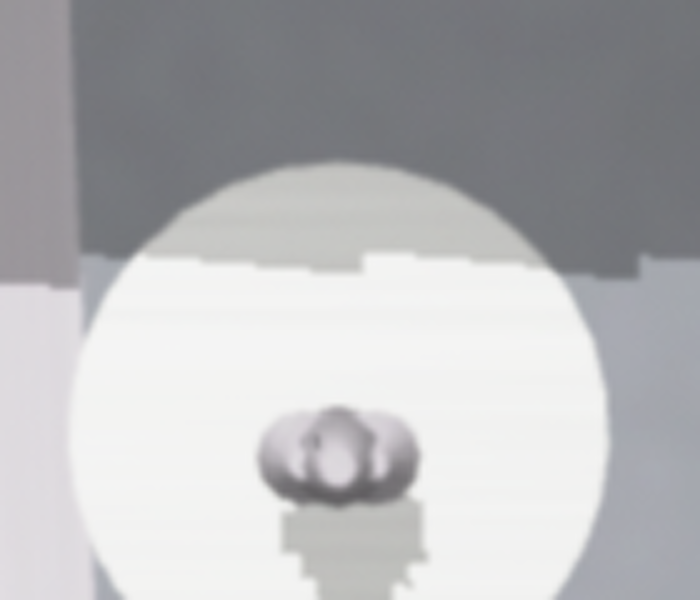

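View pics/w6b.png

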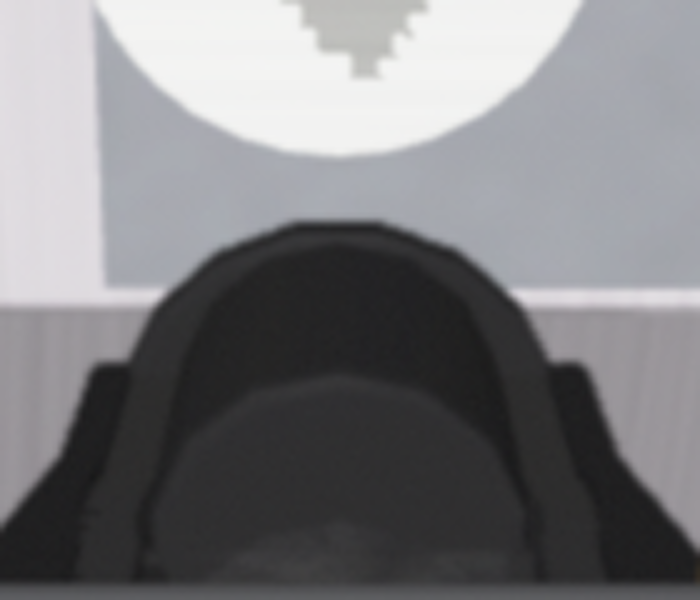

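Run:
```python
from h import *
w=cam("wrist");s=w["s"]
Rc=R.from_quat(s["eef_rot"]);f=lambda p:(Rc.inv().apply(p-s["ee_pos"]))
t=f(plane(w,278,92.4,.1));b=f(plane(w,278,201.4,.1));print("disc",t,b,(t+b)/2,"diam",t[0]-b[0])
print(f(plane(w,224,146,.1)),f(plane(w,331.6,146,.1)))
for z in(.108,.1125):print("nub",z,f(plane(w,277.8,60+457/5,z)))
print("knob front",[f(plane(w,278,170+220/5,s["ee_pos"][2]-.078+z)) for z in(.0,.003,.006)])
# white/gray line checks of knob top far edge z=.04, x=+23
print(f(plane(w,278,170+375/5,s["ee_pos"][2]-.078+.04)))
print("L/R flange",f(plane(w,210+120/5,170+390/5,s["ee_pos"][2]-.074)),f(plane(w,210+560/5,170+390/5,s["ee_pos"][2]-.074)))
```

```text
disc [0.0856 0.0005 0.1104] [0.0208 0.0004 0.1104] [0.0532 0.0004 0.1104] diam 0.06477707206124673
[ 0.0552 -0.0318  0.1104] [0.0552 0.0325 0.1104]
nub 0.108 [0.053  0.0003 0.1024]
nub 0.1125 [0.0536 0.0003 0.0979]
knob front [array([0.023 , 0.0004, 0.078 ]), array([0.024 , 0.0004, 0.075 ]), array([0.025 , 0.0004, 0.072 ])]
[0.0224 0.0003 0.038 ]
L/R flange [ 0.0052 -0.0233  0.074 ] [0.0051 0.024  0.074 ]
```

Emit:
arm_command --commands '[[20,[0.007,0,0],[0,0,0]],[20,[0.022,0,0],[0,0,0]],[20,[0.037,0,0],[0,0,0]],[20,[0.048,0,0],[0,0,0]],[20,[0.0535,0,0],[0,0,0]],[20,[0.0535,0,0],[0,0,0]],[20,[0.0535,0,0.003],[0,0,0]],[20,[0.0535,0,0.006],[0,0,0]],[20,[0.0535,0,0.009],[0,0,0]],[20,[0.0535,0,0.01],[0,0,0]]]' --squeeze 40

```text
time: 7.42
ee_pos: [0.5186, 0.0807, 0.1992]
eef_rot: [0.676, 0.737, -0.0, -0.0]
ft_force: [0.1, 0.2, -0.8]
width: 0.0337
```

Run:
```python
from h import *
s=read_state();print(s["time"],s["ee_pos"],s["eef_rot"],s["width"],s["ft_force"],s["torque"])
s=cam("side");save(s,"s7.png",(230,180,350,270),6)
t=cam("top");save(t,"t7.png",(150,190,250,270),6)
```

```text
7.4167 [0.5186 0.0807 0.1992] [ 0.6755  0.7373 -0.0004 -0.0002] 0.033686309447038945 [ 0.0536  0.1825 -0.7845] [-0.0448 -0.1281  0.038 ]
```

View pics/s7.png

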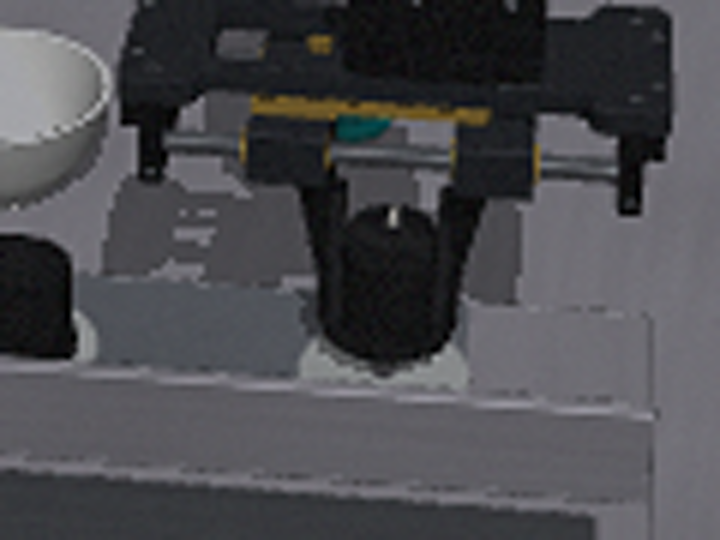

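The side view shows the knob centred over the disc, just above the post. There is no contact force yet, so I'm lowering in small steps.

Emit:
arm_command --commands '[[20,[0,0,0.0005],[0,0,0]],[20,[0,0,0.001],[0,0,0]],[20,[0,0,0.0015],[0,0,0]],[20,[0,0,0.002],[0,0,0]],[20,[0,0,0.0025],[0,0,0]],[20,[0,0,0.003],[0,0,0]],[20,[0,0,0.0035],[0,0,0]],[20,[0,0,0.004],[0,0,0]],[20,[0,0,0.004],[0,0,0]],[20,[0,0,0.004],[0,0,0]]]'

```text
time: 8.35
ee_pos: [0.5187, 0.0816, 0.196]
eef_rot: [0.675, 0.738, -0.0, 0.0]
ft_force: [-0.1, -0.2, -1.0]
width: 0.0337
```

Emit:
arm_command --commands '[[20,[0,0,0.0005],[0,0,0]],[20,[0,0,0.001],[0,0,0]],[20,[0,0,0.0015],[0,0,0]],[20,[0,0,0.002],[0,0,0]],[20,[0,0,0.0025],[0,0,0]],[20,[0,0,0.003],[0,0,0]],[20,[0,0,0.0035],[0,0,0]],[20,[0,0,0.004],[0,0,0]],[20,[0,0,0.004],[0,0,0]],[20,[0,0,0.004],[0,0,0]]]'

```text
time: 9.18
ee_pos: [0.5189, 0.0816, 0.1923]
eef_rot: [0.675, 0.738, 0.0, 0.0]
ft_force: [1.0, 0.7, 2.0]
width: 0.0332
```

Run:
```python
from h import *
s=read_state();print(s["time"],s["ee_pos"],s["eef_rot"],s["width"],s["ft_force"],s["torque"])
```

```text
9.1833 [0.5189 0.0816 0.1923] [0.6751 0.7377 0.0002 0.0002] 0.0331775755583961 [1.0082 0.6989 1.9568] [ 0.0537 -0.1828  0.0275]
```

Emit:
arm_command --commands '[[20,[0,0,0.0003],[0,0,0]],[20,[0,0,0.0006],[0,0,0]],[20,[0,0,0.0009],[0,0,0]],[20,[0,0,0.0012],[0,0,0]],[20,[0,0,0.0015],[0,0,0]],[20,[0,0,0.0018],[0,0,0]],[20,[0,0,0.002],[0,0,0]],[20,[0,0,0.002],[0,0,0]],[20,[0,0,0.002],[0,0,0]],[20,[0,0,0.002],[0,0,0]]]'

```text
time: 10.02
ee_pos: [0.5191, 0.0817, 0.1908]
eef_rot: [0.675, 0.738, 0.0, 0.0]
ft_force: [-0.7, -0.3, 9.1]
width: 0.0337
```

Emit:
arm_command --commands '[[20,[0,0,0.0003],[0,0,0]],[20,[0,0,0.0006],[0,0,0]],[20,[0,0,0.0009],[0,0,0]],[20,[0,0,0.0012],[0,0,0]],[20,[0,0,0.0015],[0,0,0]],[20,[0,0,0.0018],[0,0,0]],[20,[0,0,0.002],[0,0,0]],[20,[0,0,0.002],[0,0,0]],[20,[0,0,0.002],[0,0,0]],[20,[0,0,0.002],[0,0,0]]]'

```text
time: 10.85
ee_pos: [0.5188, 0.0816, 0.1879]
eef_rot: [0.675, 0.738, 0.0, -0.0]
ft_force: [1.6, 1.6, 1.1]
width: 0.0338
```

Force rose to about 9 N and then dropped to about 1 N, so the knob is past the nubs. I'm lowering towards the shelf.

Emit:
arm_command --commands '[[20,[0,0,0.001],[0,0,0]],[20,[0,0,0.002],[0,0,0]],[20,[0,0,0.003],[0,0,0]],[20,[0,0,0.004],[0,0,0]],[20,[0,0,0.005],[0,0,0]],[20,[0,0,0.006],[0,0,0]],[20,[0,0,0.007],[0,0,0]],[20,[0,0,0.008],[0,0,0]],[20,[0,0,0.008],[0,0,0]],[20,[0,0,0.008],[0,0,0]]]'

```text
time: 11.68
ee_pos: [0.5186, 0.0813, 0.1798]
eef_rot: [0.675, 0.738, -0.0, -0.0]
ft_force: [-0.8, -0.0, -1.2]
width: 0.0338
```

Emit:
arm_command --commands '[[20,[0,0,0.0003],[0,0,0]],[20,[0,0,0.0006],[0,0,0]],[20,[0,0,0.0009],[0,0,0]],[20,[0,0,0.0012],[0,0,0]],[20,[0,0,0.0015],[0,0,0]],[20,[0,0,0.0018],[0,0,0]],[20,[0,0,0.002],[0,0,0]],[20,[0,0,0.002],[0,0,0]],[20,[0,0,0.002],[0,0,0]],[20,[0,0,0.002],[0,0,0]]]'

```text
time: 12.52
ee_pos: [0.5188, 0.0815, 0.1781]
eef_rot: [0.675, 0.738, -0.0, 0.0]
ft_force: [-0.3, -0.6, 0.2]
width: 0.034
```

Emit:
arm_command --commands '[[20,[0,0,0.0001],[0,0,0]],[20,[0,0,0.0002],[0,0,0]],[20,[0,0,0.0003],[0,0,0]],[20,[0,0,0.0004],[0,0,0]],[20,[0,0,0.0005],[0,0,0]],[20,[0,0,0.0006],[0,0,0]],[20,[0,0,0.0007],[0,0,0]],[20,[0,0,0.0008],[0,0,0]],[20,[0,0,0.0008],[0,0,0]],[20,[0,0,0.0008],[0,0,0]]]'

```text
time: 13.35
ee_pos: [0.5188, 0.0815, 0.1781]
eef_rot: [0.675, 0.738, -0.0, 0.0]
ft_force: [-4.7, -1.6, 11.1]
width: 0.0337
```

Seated: 11 N at an unchanged z of 0.178. Next is the pull test, in increments.

Emit:
arm_command --commands '[[20,[0,0,-0.0003],[0,0,0]],[20,[0,0,-0.0006],[0,0,0]],[20,[0,0,-0.0009],[0,0,0]],[20,[0,0,-0.0012],[0,0,0]],[20,[0,0,-0.0015],[0,0,0]],[20,[0,0,-0.0018],[0,0,0]],[20,[0,0,-0.0021],[0,0,0]],[20,[0,0,-0.0022],[0,0,0]],[20,[0,0,-0.0022],[0,0,0]],[20,[0,0,-0.0022],[0,0,0]]]'

```text
time: 14.18
ee_pos: [0.5187, 0.0815, 0.1794]
eef_rot: [0.675, 0.738, -0.0, 0.0]
ft_force: [0.2, -0.9, 0.0]
width: 0.0337
```

Emit:
arm_command --commands '[[20,[0,0,-0.0001],[0,0,0]],[20,[0,0,-0.0002],[0,0,0]],[20,[0,0,-0.0003],[0,0,0]],[20,[0,0,-0.0004],[0,0,0]],[20,[0,0,-0.0005],[0,0,0]],[20,[0,0,-0.0006],[0,0,0]],[20,[0,0,-0.0007],[0,0,0]],[20,[0,0,-0.0007],[0,0,0]],[20,[0,0,-0.0007],[0,0,0]],[20,[0,0,-0.0007],[0,0,0]]]'

```text
time: 15.02
ee_pos: [0.5188, 0.0815, 0.1802]
eef_rot: [0.675, 0.738, 0.0, 0.0]
ft_force: [-1.0, -0.4, -1.5]
width: 0.0342
```

Emit:
arm_command --commands '[[20,[0,0,-0.0001],[0,0,0]],[20,[0,0,-0.0002],[0,0,0]],[20,[0,0,-0.0003],[0,0,0]],[20,[0,0,-0.0004],[0,0,0]],[20,[0,0,-0.0005],[0,0,0]],[20,[0,0,-0.0006],[0,0,0]],[20,[0,0,-0.0006],[0,0,0]],[20,[0,0,-0.0006],[0,0,0]],[20,[0,0,-0.0006],[0,0,0]],[20,[0,0,-0.0006],[0,0,0]]]'

```text
time: 15.85
ee_pos: [0.5188, 0.0815, 0.1807]
eef_rot: [0.675, 0.738, -0.0, 0.0]
ft_force: [-0.3, 0.1, -1.0]
width: 0.034
```

Run:
```python
from h import *
s=read_state();print(s["time"],s["ee_pos"],s["ft_force"])
```

```text
15.85 [0.5188 0.0815 0.1807] [-0.3093  0.1021 -0.9705]
```

Emit:
arm_command --commands '[[20,[0,0,-0.0001],[0,0,0]],[20,[0,0,-0.0002],[0,0,0]],[20,[0,0,-0.0003],[0,0,0]],[20,[0,0,-0.0004],[0,0,0]],[20,[0,0,-0.0005],[0,0,0]],[20,[0,0,-0.0006],[0,0,0]],[20,[0,0,-0.0006],[0,0,0]],[20,[0,0,-0.0006],[0,0,0]],[20,[0,0,-0.0006],[0,0,0]],[20,[0,0,-0.0006],[0,0,0]]]'

```text
time: 16.68
ee_pos: [0.5187, 0.0815, 0.1813]
eef_rot: [0.675, 0.738, -0.0, 0.0]
ft_force: [-0.1, 0.3, -3.4]
width: 0.0336
```

Emit:
arm_command --commands '[[20,[0,0,-0.0001],[0,0,0]],[20,[0,0,-0.0001],[0,0,0]],[20,[0,0,-0.0002],[0,0,0]],[20,[0,0,-0.0002],[0,0,0]],[20,[0,0,-0.0003],[0,0,0]],[20,[0,0,-0.0003],[0,0,0]],[20,[0,0,-0.0004],[0,0,0]],[20,[0,0,-0.0004],[0,0,0]],[20,[0,0,-0.0004],[0,0,0]],[20,[0,0,-0.0004],[0,0,0]]]'

```text
time: 17.52
ee_pos: [0.5186, 0.0815, 0.1816]
eef_rot: [0.675, 0.738, -0.0, -0.0]
ft_force: [1.5, -0.3, -7.5]
width: 0.0334
```

Emit:
arm_command --commands '[[20,[0,0,-0.0001],[0,0,0]],[20,[0,0,-0.0002],[0,0,0]],[20,[0,0,-0.0003],[0,0,0]],[20,[0,0,-0.0004],[0,0,0]],[20,[0,0,-0.0005],[0,0,0]],[20,[0,0,-0.0005],[0,0,0]],[20,[0,0,-0.0005],[0,0,0]],[20,[0,0,-0.0005],[0,0,0]],[20,[0,0,-0.0005],[0,0,0]],[20,[0,0,-0.0005],[0,0,0]]]'

```text
time: 18.35
ee_pos: [0.5186, 0.0815, 0.182]
eef_rot: [0.675, 0.738, -0.0, -0.0]
ft_force: [1.2, 1.0, -13.1]
width: 0.0336
```

Run:
```python
from h import *
for i in range(3):
  s=read_state();print(s["time"],s["ee_pos"],s["ft_force"],s["torque"])
  c=cam("side")
save(c,"s8.png",(230,180,350,270),6)
s=read_state();print(s["time"],s["ee_pos"],s["ft_force"],s["torque"])
```

```text
18.35 [0.5186 0.0815 0.182 ] [  1.2471   0.9772 -13.1366] [ 0.0712 -0.5526  0.0839]
18.4 [0.5186 0.0815 0.1821] [  1.7376   0.5816 -14.2847] [ 0.1318 -0.5207 -0.0424]
18.45 [0.5186 0.0815 0.1821] [  1.4778   1.1886 -13.7945] [ 0.167  -0.5082  0.0159]
18.5 [0.5187 0.0815 0.1821] [  1.6831   1.1253 -14.4743] [ 0.1332 -0.5005  0.0085]
```

Reading about −13.9 N, less roughly 0.8 N of bias and weight. I'm easing off 0.1 mm and holding.

Emit:
arm_command --commands '[[20,[0,0,0.0001],[0,0,0]],[20,[0,0,0.0001],[0,0,0]],[20,[0,0,0.0001],[0,0,0]],[20,[0,0,0.0001],[0,0,0]],[20,[0,0,0.0001],[0,0,0]],[20,[0,0,0.0001],[0,0,0]],[20,[0,0,0.0001],[0,0,0]],[20,[0,0,0.0001],[0,0,0]],[20,[0,0,0.0001],[0,0,0]],[20,[0,0,0.0001],[0,0,0]]]'

```text
time: 19.33
ee_pos: [0.5187, 0.0815, 0.1821]
eef_rot: [0.675, 0.738, -0.0, 0.0]
ft_force: [1.9, 0.5, -14.9]
width: 0.0341
```

Run:
```python
from h import *
for i in range(4):
  s=read_state();print(s["time"],s["ee_pos"],s["ft_force"])
  c=camera("side")
```

```text
19.3333 [0.5187 0.0815 0.1821] [  1.9021   0.5452 -14.8868]
19.3833 [0.5187 0.0815 0.1821] [  0.9478   0.5913 -13.7105]
19.4333 [0.5187 0.0815 0.1821] [  0.521   -0.1693 -13.6925]
19.4833 [0.5187 0.0815 0.1821] [  1.3212   0.4672 -13.0679]
```

Emit:
arm_command --commands '[[20,[0,0,0.0001],[0,0,0]],[20,[0,0,0.0002],[0,0,0]],[20,[0,0,0.0002],[0,0,0]],[20,[0,0,0.0002],[0,0,0]],[20,[0,0,0.0002],[0,0,0]],[20,[0,0,0.0002],[0,0,0]],[20,[0,0,0.0002],[0,0,0]],[20,[0,0,0.0002],[0,0,0]],[20,[0,0,0.0002],[0,0,0]],[20,[0,0,0.0002],[0,0,0]]]'

```text
time: 20.37
ee_pos: [0.5188, 0.0815, 0.182]
eef_rot: [0.675, 0.738, 0.0, 0.0]
ft_force: [0.9, 0.5, -10.9]
width: 0.0336
```

Run:
```python
from h import *
for i in range(4):
  s=read_state();print(s["time"],s["ee_pos"],s["ft_force"])
  c=camera("side")
```

```text
20.3667 [0.5188 0.0815 0.182 ] [  0.9474   0.5248 -10.8815]
20.4167 [0.5188 0.0815 0.182 ] [ -0.0122  -0.5619 -11.0654]
20.4667 [0.5188 0.0815 0.182 ] [  0.0529  -0.2228 -11.4962]
20.5167 [0.5188 0.0815 0.182 ] [  0.8724  -0.4039 -10.0401]
```

Emit:
arm_command --commands '[[20,[0,0,-0.0001],[0,0,0]],[20,[0,0,-0.0001],[0,0,0]],[20,[0,0,-0.0001],[0,0,0]],[20,[0,0,-0.0001],[0,0,0]],[20,[0,0,-0.0001],[0,0,0]],[20,[0,0,-0.0001],[0,0,0]],[20,[0,0,-0.0001],[0,0,0]],[20,[0,0,-0.0001],[0,0,0]],[20,[0,0,-0.0001],[0,0,0]],[20,[0,0,-0.0001],[0,0,0]]]'

```text
time: 21.4
ee_pos: [0.5187, 0.0815, 0.182]
eef_rot: [0.675, 0.738, -0.0, 0.0]
ft_force: [0.9, 1.2, -11.9]
width: 0.0331
```

Emit:
arm_command --commands '[[20,[0,0,0],[0,0,0]],[20,[0,0,0],[0,0,0]],[20,[0,0,0],[0,0,0]],[20,[0,0,0],[0,0,0]],[20,[0,0,0],[0,0,0]],[20,[0,0,0],[0,0,0]],[20,[0,0,0],[0,0,0]],[20,[0,0,0],[0,0,0]],[20,[0,0,0],[0,0,0]],[20,[0,0,0],[0,0,0]]]'

```text
time: 22.23
ee_pos: [0.5187, 0.0815, 0.182]
eef_rot: [0.675, 0.738, -0.0, 0.0]
ft_force: [1.2, -0.2, -11.8]
width: 0.0339
```

Run:
```python
from h import *
for i in range(5):
  s=read_state();print(s["time"],s["ee_pos"],s["ft_force"],s["width"])
  c=camera("side")
```

```text
22.2333 [0.5187 0.0815 0.182 ] [  1.1856  -0.1797 -11.799 ] 0.03389350378520831
22.2833 [0.5188 0.0815 0.182 ] [  0.9679   0.4656 -11.9771] 0.03392207062095302
22.3333 [0.5187 0.0815 0.182 ] [  0.8058  -0.0659 -12.1183] 0.03383045767265981
22.3833 [0.5187 0.0815 0.182 ] [  2.5197  -0.0615 -11.4025] 0.033731979154616204
22.4333 [0.5188 0.0815 0.182 ] [  1.532   -0.4645 -11.4912] 0.03385047469789003
```

The hold lasted about 2 s at roughly 11 N net. I'm lowering back onto the shelf.

Emit:
arm_command --commands '[[20,[0,0,0.0006],[0,0,0]],[20,[0,0,0.0012],[0,0,0]],[20,[0,0,0.0018],[0,0,0]],[20,[0,0,0.0024],[0,0,0]],[20,[0,0,0.003],[0,0,0]],[20,[0,0,0.0036],[0,0,0]],[20,[0,0,0.0042],[0,0,0]],[20,[0,0,0.0046],[0,0,0]],[20,[0,0,0.0046],[0,0,0]],[20,[0,0,0.0046],[0,0,0]]]'

```text
time: 23.32
ee_pos: [0.519, 0.0816, 0.1781]
eef_rot: [0.675, 0.738, 0.0, 0.0]
ft_force: [-1.7, -1.4, 5.9]
width: 0.0333
```

Emit:
arm_command --commands '[[20,[0,0,-0.0004],[0,0,0]],[20,[0,0,-0.0004],[0,0,0]],[50,[0,0,-0.0004],[0,0,0]],[75,[0,0,-0.0004],[0,0,0]],[75,[0,0,-0.0004],[0,0,0]],[75,[0,0,-0.0004],[0,0,0]],[75,[0,0,-0.0004],[0,0,0]],[75,[0,0,-0.0004],[0,0,0]],[75,[0,0,-0.0004],[0,0,0]],[75,[0,0,-0.0004],[0,0,0]]]'

```text
time: 24.15
ee_pos: [0.5188, 0.0815, 0.1778]
eef_rot: [0.675, 0.738, -0.0, 0.0]
ft_force: [0.1, -0.3, -0.5]
width: 0.0645
```

Emit:
arm_command --commands '[[75,[0,0,-0.01],[0,0,0]],[75,[0,0,-0.025],[0,0,0]],[75,[0,0,-0.045],[0,0,0]],[75,[0,0,-0.065],[0,0,0]],[75,[-0.01,0,-0.08],[0,0,0]],[75,[-0.03,0,-0.095],[0,0,0]],[75,[-0.05,0,-0.1],[0,0,0]],[75,[-0.065,0,-0.1],[0,0,0]],[75,[-0.075,0,-0.1],[0,0,0]],[75,[-0.075,0,-0.1],[0,0,0]]]'

```text
time: 24.98
ee_pos: [0.5255, 0.0046, 0.2782]
eef_rot: [0.676, 0.737, -0.0, 0.0]
ft_force: [0.5, 0.1, -0.2]
width: 0.0656
```

Run:
```python
from h import *
s=read_state();print(s["time"],s["ee_pos"],s["ft_force"],s["width"])
w=cam("wrist");save(w,"w9.png");c=cam("side");save(c,"s9.png",(190,150,350,270),5)
```

```text
24.9833 [0.5255 0.0046 0.2782] [ 0.4622  0.1413 -0.2   ] 0.06556658424818848
```

View pics/w9.png

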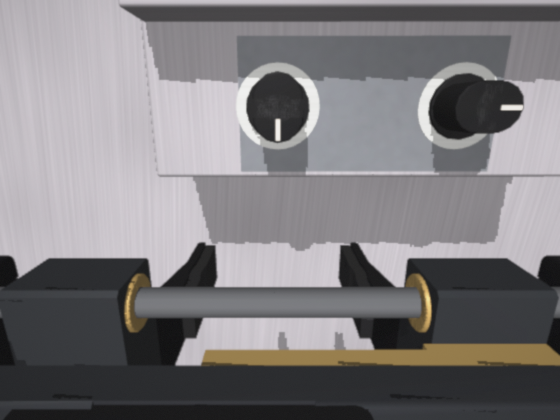

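View pics/s9.png

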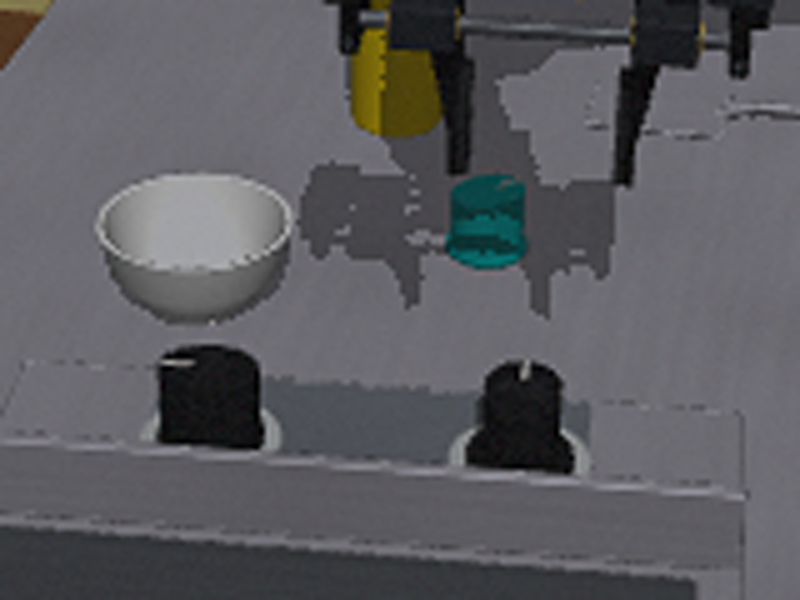

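The wrist view shows the knob concentric with its white disc at (278,105), and the gripper is clear of it. In the side view it sits as low as the fitted knob. The bowl, bottle and turquoise knob haven't moved, so I'm handing in.

Run:
```python
from h import *
print(close_job())
```

```text
the job is handed in; nothing more can be done
None
```

The knob is back on its spindle, pressed home, pull-tested and released, and I handed the job in at about 25 s.

- **Pressing on:** I gripped the knob by its flat sides and lowered it over the post. It passed the nubs at about 9–10 N and came to rest on the shelf with the tool at z = 0.178 m. The highest press I read was 11 N.
- **Pull test:** There was about 3 mm of free play before the nubs caught.
    - **Hold:** I then held the pull for about 2 s. It read 10–12 N raw, or about 10–11 N after taking off roughly 0.8 N of sensor bias and knob weight.
    - **Early readings:** While I was setting the force, the readings briefly ran between 13 and 14.9 N raw, with sensor noise of about 0.7 N. That is close to the 15 N limit but under it. The knob did not come off.
- **Final checks:** Lowered again, it touched the shelf at the same height (0.178 m, about 6 N), so it had not slipped in the grip. After release the cameras show it centred on its disc and as low as the fitted knob, with the gripper clear.
- **Other objects:** The bowl, bottle and turquoise knob look unmoved in the last side view. The spatula was only partly in view, but the arm stayed well away from it.

No check failed. The overhead and wrist cameras differed by about 2 mm on the spindle position, within their calibration, and I used the wrist camera's figure.

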